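# Set the gluing board out to the overhang gauge and hold it

### The job

The gluing board sits fully home in its dock on the raised stand: push the tall tab of the spring ejector all the way towards the board so that it shoves the board out of the dock, and let the ejector spring back. Then take the board by the upright wooden block on it and slide it outward along the stand until its brass-edged outer end is level with the tip of the gauge's pointer, and keep it flat on the stand there. It would tip over the edge if let go, so finish while still holding the board, and leave the other things on the bench where they are.

Things in the scene. Friction and masses are not known exactly. Their poses are not given: they have to be found in the camera images.
- stand_edge (a point): Raised dark-steel stand, fixed, 360 mm long, 120 wide, flat deck 80 mm above the bench. Point: middle of the deck's outer edge, on the deck surface. x is level and points outward (the way the board slides, past the edge), z up. The board, dock and ejector lie on its centre line (y = 0) at negative x. Two low steel rails (84 mm apart inside, 8 mm high) guide the board straight.
- dock (a point): Dock at the stand's inner part: two fixed wooden cheeks over the board's sides, 85 mm long, with a 42 mm wide gap between them for the board's block and the ejector. Point: middle of the gap at the cheeks' outer ends, level with their tops (57 mm above the deck); the cheeks run from here to 85 mm inward. Axes as stand_edge.
- ejector_tab (a point): Middle of the top edge of the rear face (the one away from the board) of the ejector's upright steel tab: 15 mm thick along the slide, 38 mm wide, its top 95 mm above the deck, 38 mm above the cheeks. Push that rear face along the stand's +x; behind it all is clear. Axes as stand_edge.
- ejector (a joint): Ejector travel in m along the stand's +x: 0 = sprung back (the start), 0.050 = at its stop. The spring pushes back with 3 N at the start and 9 N at the stop, plus 1 to 3 N of friction; it returns by itself when let go. Its 34 mm wide pusher stands 1 to 6 mm behind the board's inner end and shoves the board ahead of it; the board stays where it was pushed.
- board: Loose plywood board, 240 mm long, 80 wide, 12 thick, about 0.26 kg, flat on the deck. Origin: centre of its underside; x along it to the outer end (same way as the stand's x), z up. A brass strip (30 mm long, 3 mm thick) is fixed on top at the outer end. It tips once more than about 110 mm of it stands out past the edge, unless held.
- board_block (a point): Centre of the upright wooden block on the board's inner end: 30 mm along the board, 36 across, 45 tall (this point is 34.5 mm above the deck, the block's top 57 mm). At home it stands between the cheeks with no room for fingers; after the ejector's full stroke it is some 20 mm clear of the cheeks and can be gripped across its 36 mm from above. Axes as the board.
- board_end (a point): Middle of the outer end face of the board, half-way up its 12 mm thickness; 225 mm outward of board_block. This is what is set level with the gauge. Axes as the board.
- gauge_tip (a point): Tip of the fixed gauge's pointer: round steel base, 12 mm post with a brass button on top, and a 2 mm thick steel blade at the board's level that points across towards the board's path, ending 10 to 18 mm beside it (stand's -y side), 130 to 175 mm out past the edge. Its x is parallel to the stand's x: along it the board's end is to be level with this tip.
- jar: Glue jar, 68 mm across, 85 mm tall, loose bystander; origin at the underside's centre.
- lid: White jar lid, 62 mm across, 12 mm high, on the bench under the board's path; loose bystander.
- tape: Yellow tape roll lying flat, 96 mm across, 15 mm high; loose bystander.
- brush: Glue brush, 190 mm long, lying on the bench; loose bystander.
- template: Small flat brass template, 94 by 30 by 4 mm; loose bystander.
- mallet: Mallet, 170 mm long, lying on the bench; loose bystander.
- awl: Awl, 150 mm long, lying on the bench; loose bystander.
Things that resemble listed ones, but are neither listed nor needed, are in the scene too. Of the things that look like the part that bears gauge_tip, take the one that is nearest to the robot's base at the start.

How it is judged (in metres and radians):
On the way, in this order (a step that is already met when the one before it is completed fails the run):
1. the ejector is pressed to within 7 mm of its stop and has shoved the board out with it (board's end 32 to 65 mm past the edge) (value of joint ejector above 0.043 m and x of board_end in the frame of stand_edge between 0.032 and 0.065 m), for 0.1 s.
2. the ejector has sprung back (value of joint ejector below 0.006 m), for 0.1 s.
At the end, for the whole second after the job is handed in: Board end level with the pointer tip within 7 mm; board flat on the deck (under 2 degrees, within 4 mm in height), within 8 mm of the centre line, at rest, still touched by the robot with over 0.5 N, nothing else keeping it from tipping; ejector sprung back within 6 mm (x of board_end in the frame of gauge_tip between -0.007 and 0.007 m and angle between board's own z axis and vertical below 0.035 rad and z of board in the frame of stand_edge between -0.004 and 0.004 m and y of board in the frame of stand_edge between -0.008 and 0.008 m and contact force between any of the fingers, the arm and board above 0.5 N and linear speed of board below 0.01 m/s and value of joint ejector below 0.006 m); the arm keeps its last pose, push and grip.
It fails at once if the board tips (more than 8.6 degrees) (angle between board's own z axis and vertical above 0.15 rad).
It fails at once if a bystander is moved by more than 20 mm (distance of any of jar, lid, tape, brush, template, mallet, awl from where it was at the start of the episode above 0.02 m).
It also fails if it takes over 51 s, if anything falls off the work surface, if the arm or the gripper's body presses on something with over 40 N, if the wrist force passes 120 N, or if a joint passes its speed limit or range.

### The arm

A 6-joint arm with a two-finger parallel gripper is mounted at the origin on the work surface. World frame = base frame: x ahead of the robot, y to its left, z up, the work surface at z = 0. Lengths are in mm, angles in rad, forces in N, time in s.
With the tool pointing down it reaches from about 375 to 975 mm from the base axis. Payload 3.8 kg.
Tool frame: the origin (TCP) lies between the finger pads; the fingertips stand 17 mm ahead of it and the grasp point (between the pads) lies 2 mm behind it; z points along the fingers, y is the line along which they close (so a half turn about z gives the same grasp; the last joint's range is limited). The gripper opens to 85 mm and grips with 20 to 120 N. Pads are 22 mm wide; open, the fingers measure 114 mm over their backs; the gripper's body (76 mm by 85 mm) begins 54 mm behind the grasp point. The pads swing forward as they close: fully open they stand 13 mm farther back than shut.
Start: joints at [1.262, 0.264, 1.604, -0, 1.274, -0.037], TCP at [181.212, 650.216, 248.28] pointing down, gripper open.
Joint ranges: [-2.63, 2.63], [-0.94, 2.18], [0.31, 2.57], [-1.31, 4.45], [0, 2.66], [-2.55, 2.55]. Speed limits (rad/s): [2.57, 2.57, 3.14, 3.14, 3.14, 3.14].

### API

Orientations are given as a unit quaternion [w, x, y, z].
In Python, from cell import robot gives the robot as it stands. The module is installed in compiled form; this text tells all that it offers.
- The arm moves only by the tool drive_tool, never from a script. Its argument "commands" is a list of rows, each a list of 3 entries, a list of its own where there are three numbers: the turn, a rotation vector about the tool's x, y, z as a fraction of full scale, then the shift along the tool's x, y, z as a fraction of full scale, then the finger opening in mm, from 0 to 85.4. A call has 1 to 12 rows; each row is the pose to reach, as a shift and turn from the pose commanded when the call began, along the tool's axes at that moment, turning the shorter way round; what a row does not reach only later rows make up. Full scale, the value 1, is 500 mm for a shift and 360 degrees for a turn. A row lasts 1/12 s, in which the tool goes at most 41.7 mm and 7.16 degrees, less where a joint would pass 70% of its speed; a pose out of reach is approached as far as the arm can. A call with a number of a shift or a turn outside -1 to 1 is refused whole. A call with a gripper value outside its range is refused whole. The fingers move at their own pace and stop on an object; the grip force is fixed at half the most. Time passes only in rows, so rows that repeat a pose let the fingers close. It gives the time, the measured TCP pose, the force, the opening and the grip force at its end, in the units of the state.
- robot.sense(): the state, without advancing time (a new reading comes with each control period).
- robot.capture(name): name is "scene" or "side" or "wrist"; returns (picture, depth): 400x640x3 uint8, blue, green, red; 400x640 float32, mm along the optical axis (not along the pixel's ray), 0 where there is no reading.
- robot.camera_info(name): a dict with "fx", "fy", "cx", "cy" (pixels), "world_from_camera" (4x4, takes a point from camera to world coordinates). Camera axes: x right, y up, looking along -z (the intrinsics and any distortion apply to the point x, -y, -z); pixel columns grow to the right and rows downward; lengths in mm; the calibration is good to about 2 mm. A picture is of the moment at which its call begins: read the wrist's pose just before it. camera_info takes no time and is no camera call; for the wrist camera it gives the pose at the moment of the call.
- robot.job_done(): hands the job in; it is judged then, once.
The state is a dict: "time_s": time; "joint_pos": joint angles; "qd": joint speeds; "effort": joint torques, N m; "ee_pos": TCP position; "tcp_rot": TCP orientation; "ft_force": force on the tool from outside, world axes, zero at the start; "wrist_torque": the same for the moment, N m; "grip_width": finger opening in mm; "grasp_force": force on a finger pad.
Only numpy, scipy, OpenCV 4.12 (cv2) and the standard library are available. Lean on these libraries where they do the work, as an engineer would, in place of code of your own. Each camera call takes 0.05 s, during which the arm holds its last target. There are 200 camera calls.

## Working session

There is one attempt and no reset: what is moved stays moved. The work goes in short steps, Python scripts to look and compute and a tool call to move; the robot and the scene stay as the last step left them, time stands still between calls to the robot, and variables do not carry over. Pictures are saved under pics/ and viewed, at most 10 in all, crops included, and the job is handed in when it is done.

Besides the shell and the picture viewer there is one more tool, called after "Emit:" as name(argument=value, ...) on one line, values as JSON. drive_tool: Moves the arm, as the interface text tells. Its arguments: {"type":"object","properties":{"commands":{"type":"array"}},"required":["commands"]}

```bash
mkdir -p pics; cat > h.py <<'E'
from cell import robot
import numpy as np, cv2
def cap(n):
    i=robot.camera_info(n); p,d=robot.capture(n); return p,d,i
def pt(i,u,v,d):
    T=np.array(i["world_from_camera"]); c=np.array([(u-i["cx"])/i["fx"]*d,-(v-i["cy"])/i["fy"]*d,-d,1]); return (T@c)[:3]
def ray(i,u,v,z):
    T=np.array(i["world_from_camera"]); o=T[:3,3]; r=pt(i,u,v,1.)-o; return o+r*(z-o[2])/r[2]
E
python3 - <<'E'
from h import *
for n in("scene","side","wrist"):
    p,d,i=cap(n); cv2.imwrite(f"pics/{n}0.png",p); np.savez(f"{n}0.npz",p=p,d=d,T=i["world_from_camera"]); print(n,i)
print(robot.sense())
E
```

```text
scene {'fx': 454.2882713420334, 'fy': 454.2882713420334, 'cx': 324.9099580214816, 'cy': 200.92369153016907, 'world_from_camera': array([[-2.22334313e-01, -7.68703015e-01,  5.99719208e-01,
         1.17013131e+03],
       [ 9.74892352e-01, -1.83070018e-01,  1.26768571e-01,
         1.66703428e+02],
       [ 1.23432232e-02,  6.12846672e-01,  7.90105437e-01,
         9.57838386e+02],
       [ 0.00000000e+00,  0.00000000e+00,  0.00000000e+00,
         1.00000000e+00]])}
side {'fx': 384.0402121829953, 'fy': 384.0402121829953, 'cx': 318.5163197604991, 'cy': 197.6621174321285, 'world_from_camera': array([[ 9.24931831e-01,  2.44082409e-01, -2.91418746e-01,
         2.73158330e+02],
       [-3.79757213e-01,  5.59229099e-01, -7.36917413e-01,
        -6.42856366e+02],
       [-1.68987345e-02,  7.92266743e-01,  6.09940850e-01,
         6.71077180e+02],
       [ 0.00000000e+00,  0.00000000e+00,  0.00000000e+00,
         1.00000000e+00]])}
wrist {'fx': 315.553079657289, 'fy': 315.553079657289, 'cx': 317.22562667499227, 'cy': 197.3875876379786, 'world_from_camera': array([[ 2.68474366e-01, -9.21051
[... 334 characters left out ...]
os': array([ 1.26213836e+00,  2.64596889e-01,  1.60507779e+00,  2.77987805e-05,
        1.27366103e+00, -3.68938424e-02]), 'qd': array([-1.27859907e-03, -1.65531656e-03, -5.21924848e-03,  4.86808681e-06,
        2.77411824e-04,  9.26189519e-04]), 'effort': array([-1.51146573e-04, -5.15908992e+01, -3.67961419e+01, -9.86632949e-05,
        8.06951837e-03,  2.60466230e-06]), 'ee_pos': array([181.01886497, 649.72312324, 247.22721916]), 'tcp_rot': array([-1.62920539e-04,  1.35468288e-01,  9.90781299e-01, -8.56271425e-04]), 'ft_force': array([-0.65691565, -0.68911962,  0.5198948 ]), 'wrist_torque': array([-0.00326936,  0.02471887,  0.027588  ]), 'grasp_force': 0.0, 'grip_width': 85.39003873182924}
```

View pics/scene0.png

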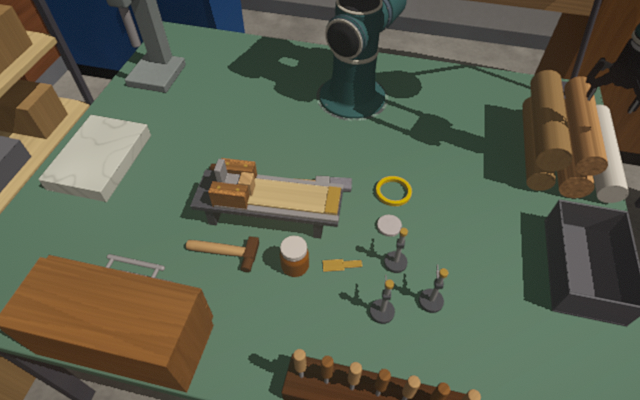

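View pics/side0.png

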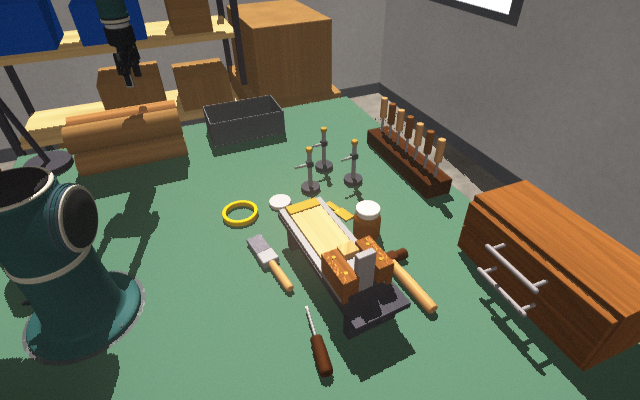

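Scene: the stand runs from (195,200) to (345,215), with the ejector tab at (220,170) and the block at (247,182). There are three gauge look-alikes, at (397,262), (432,300) and (383,312); (397,262) looks nearest the base. I'll check that in a close crop.

```bash
python3 - <<'E'
from h import *
a=np.load("scene0.npz")["p"]; b=np.load("side0.npz")["p"]
cv2.imwrite("pics/c1.png",cv2.resize(a[150:330,185:455],None,fx=2.9,fy=2.9,interpolation=cv2.INTER_CUBIC))
cv2.imwrite("pics/c2.png",cv2.resize(b[120:340,240:440],None,fx=2.7,fy=2.7,interpolation=cv2.INTER_CUBIC))
i=robot.camera_info("scene")
for u,v in((397,264),(432,303),(383,315)): print(ray(i,u,v,5),np.linalg.norm(ray(i,u,v,5)[:2]))
E
```

```text
[593.70759212 224.92053068   5.        ] 634.8842020896466
[676.24288195 315.23789852   5.        ] 746.1094879748567
[730.20040437 211.05041535   5.        ] 760.0887503135722
```

View pics/c1.png

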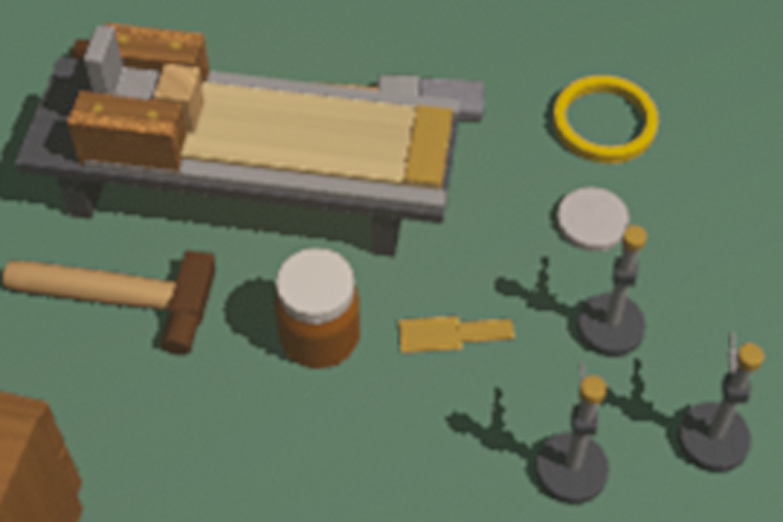

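View pics/c2.png

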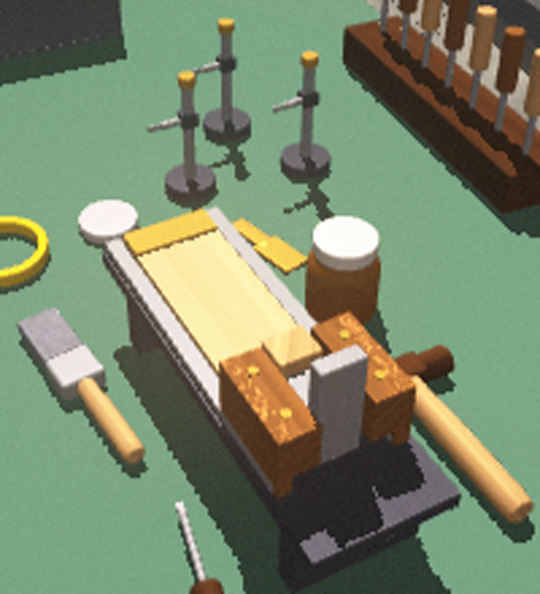

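Scene crop: of the three gauges, the chosen one has its base at (612,322), 635 mm from the robot base; the others are at 746 and 760 mm. Its pointer tip shows in the side crop at (149,129). The side crop also shows the tab's top at (338,357) and the brass outer edge from (124,237) to (210,210).

```bash
python3 - <<'E'
from h import *
s=robot.camera_info("side"); c=robot.camera_info("scene")
S=lambda x,y,z:print("side",x,y,ray(s,240+x/2.7-.3,120+y/2.7-.3,z).round(1))
C=lambda x,y,z:print("scene",x,y,ray(c,185+x/2.9-.3,150+y/2.9-.3,z).round(1))
print("tip");S(149,129,86)
print("brass out");S(124,237,95);S(210,210,95);C(452,108,95);C(444,185,95)
# brass / tab / block by depth+colour
for n,i in(("scene",c),("side",s)):
    z=np.load(n+"0.npz");p=z["p"];d=z["d"]
    v,u=np.mgrid[0:400,0:640]
    T=np.array(i["world_from_camera"])
    X=np.stack([(u-i["cx"])/i["fx"]*d,-(v-i["cy"])/i["fy"]*d,-d],-1)@T[:3,:3].T+T[:3,3]
    np.save(n+"X.npy",X)
    reg=(X[...,0]>280)&(X[...,0]<560)&(X[...,1]>-260)&(X[...,1]<150)&(d>0)
    for nm,lo,hi in(("tabtop",172,179),("cheek",133,141),("deck/board",91,93.5),("brass",94,97)):
        m=reg&(X[...,2]>lo)&(X[...,2]<hi)
        if nm=="deck/board":
            hsv=cv2.cvtColor(p,cv2.COLOR_BGR2HSV); m&=(hsv[...,1]>60)
        if m.sum()>4:
            P=X[m][:,:2].astype(np.float32); print(n,nm,m.sum(),P.mean(0),cv2.minAreaRect(P), P.min(0),P.max(0))
# tip depth patch
X=np.load("sideX.npy"); 
for v in(166,167,168,169): print([X[v,u].round(0).tolist() for u in range(293,305,2)])
E
```

```text
tip
side 149 129 [544.7 217.9  86. ]
brass out
side 124 237 [461.9  49.   95. ]
side 210 210 [546.3  54.9  95. ]
scene 452 108 [463.8  56.1  95. ]
scene 444 185 [544.7  66.1  95. ]
scene tabtop 80 [ 528.4879  -222.78055] ((527.6233520507812, -223.56515502929688), (39.82098388671875, 15.718179702758789), 5.076674938201904) [ 508.37704 -232.03241] [ 546.9002  -214.57307]
scene cheek 681 [ 513.0523 -187.7386] ((515.7050170898438, -195.9809112548828), (94.51774597167969, 89.99869537353516), 4.97913932800293) [ 465.82343 -244.84528] [ 559.9846  -149.80301]
scene deck/board 1124 [515.3024 -58.486 ] ((506.2774963378906, -49.320106506347656), (96.22306823730469, 216.25120544433594), 4.0382232666015625) [ 456.21765 -160.18733] [559.6366    60.515125]
scene brass 475 [509.62708  -14.355923] ((511.5162658691406, -49.28131866455078), (84.4280014038086, 216.31832885742188), 3.948559284210205) [ 463.40726 -160.09047] [559.6149   61.27521]
side tabtop 136 [ 525.12177 -225.83817] ((525.5828247070312, -224.96226501464844), (37.75503158569336, 15.755475044250488), 4.645184516906738) [ 506.74994 -233.9
[... 427 characters left out ...]
[500.62128  -14.959381] ((504.3206787109375, -92.60417175292969), (80.18666076660156, 305.23675537109375), 0.8570327758789062) [ 462.1337  -245.66145] [545.1442    60.555836]
[[581.0, 354.0, 1.0], [589.0, 355.0, -2.0], [551.0, 217.0, 90.0], [554.0, 210.0, 93.0], [562.0, 214.0, 89.0], [567.0, 213.0, 88.0]]
[[580.0, 350.0, -0.0], [543.0, 212.0, 91.0], [549.0, 213.0, 90.0], [557.0, 218.0, 84.0], [561.0, 212.0, 87.0], [610.0, 339.0, -2.0]]
[[579.0, 348.0, -3.0], [543.0, 213.0, 88.0], [590.0, 339.0, -0.0], [595.0, 333.0, 2.0], [601.0, 332.0, 1.0], [607.0, 332.0, -0.0]]
[[577.0, 340.0, -1.0], [582.0, 337.0, -1.0], [589.0, 336.0, -2.0], [593.0, 330.0, 1.0], [599.0, 327.0, 1.0], [605.0, 325.0, 0.0]]
```

Emit:
drive_tool(commands=[[[0,0,0.194],[-0.714,-0.631,-0.106],0],[[0,0,0.194],[-0.714,-0.631,-0.106],0],[[0,0,0.194],[-0.714,-0.631,-0.106],0],[[0,0,0.194],[-0.714,-0.631,-0.106],0],[[0,0,0.194],[-0.714,-0.631,-0.106],0],[[0,0,0.194],[-0.714,-0.631,-0.106],0],[[0,0,0.194],[-0.714,-0.631,-0.106],0],[[0,0,0.194],[-0.714,-0.631,-0.106],0],[[0,0,0.194],[-0.714,-0.631,-0.106],0],[[0,0,0.194],[-0.714,-0.631,-0.106],0],[[0,0,0.194],[-0.714,-0.631,-0.106],0],[[0,0,0.194],[-0.714,-0.631,-0.106],0]])

```text
time_s: 1.15
ee_pos: [442.2, 246.9, 301.8]
tcp_rot: [0.001, 0.679, 0.734, 0.0]
ft_force: [1.0, 0.6, -1.3]
grip_width: 0.0
grasp_force: 0.0
```

Emit:
drive_tool(commands=[[[0,0,0],[-0.302,0.093,0],0],[[0,0,0],[-0.302,0.093,0],0],[[0,0,0],[-0.302,0.093,0],0],[[0,0,0],[-0.302,0.093,0],0],[[0,0,0],[-0.302,0.093,0],0],[[0,0,0],[-0.302,0.093,0],0],[[0,0,0],[-0.302,0.093,0],0],[[0,0,0],[-0.302,0.093,0],0]])

```text
time_s: 1.82
ee_pos: [498.3, 104.7, 301.1]
tcp_rot: [-0.0, 0.678, 0.735, -0.0]
ft_force: [0.6, 0.4, -0.5]
grip_width: 0.2
grasp_force: 0.0
```

```bash
python3 - <<'E'
from h import *
p,d,i=cap("wrist"); cv2.imwrite("pics/w1.png",p); np.savez("w1.npz",p=p,d=d,T=i["world_from_camera"]); print(robot.sense()["ee_pos"],robot.sense()["tcp_rot"])
E
```

```text
[498.33843925 104.88610211 301.15007621] [-2.50298143e-04  6.77577747e-01  7.35451109e-01  1.49747091e-05]
```

View pics/w1.png

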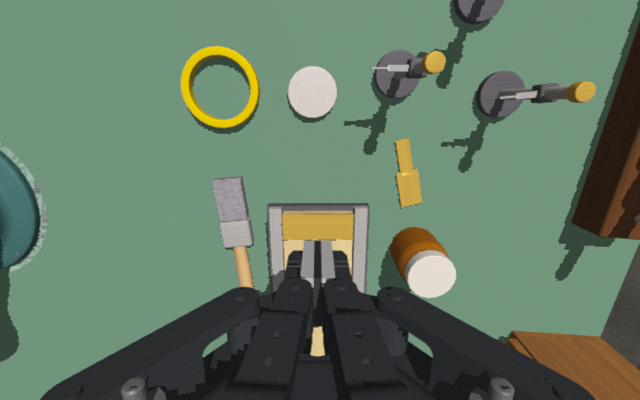

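Wrist view: the chosen gauge's tip is at (373,68), the brass outer edge at v≈211 (u 284–353), and the deck edge at v≈205. The stand looks aligned with the tool.

```bash
python3 - <<'E'
from h import *
i=robot.camera_info("wrist"); z=np.load("w1.npz"); p=z["p"]; i["world_from_camera"]=z["T"]
g=p[60:76,364:392].sum(-1); print(g)
hsv=cv2.cvtColor(p,cv2.COLOR_BGR2HSV)
m=cv2.inRange(hsv,(15,140,90),(35,255,255)); m[:200]=0;m[242:]=0;m[:,:265]=0;m[:,370:]=0
v,u=np.nonzero(m); print("brass",u.min(),u.max(),v.min(),v.max()); 
top=[np.nonzero(m[:,c])[0].min() for c in(288,318,348)]; print(top)
for c,t in zip((288,318,348),top): print(ray(i,c,t,95))
print(ray(i,284,225,95),ray(i,353,225,95))
print("tip",ray(i,372.5,68,86)," edge",ray(i,268,204.5,88),ray(i,368,204.5,88))
E
```

```text
[[388 386 390 387 388 388 392 385 387 390 387 387 392 390 386 341 257 286
  324 330 332 326 326 322 323 329 323 328]
 [392 386 385 387 384 387 385 384 387 387 389 389 387 382 337 247 277 317
  329 323 323 324 321 320 318 323 321 323]
 [389 390 387 389 390 390 391 389 390 386 388 392 390 350 219 216 303 319
  320 314 316 316 313 314 315 317 312 313]
 [387 388 388 386 390 389 386 387 386 384 389 388 387 330 188 251 310 315
  310 313 312 314 313 307 313 313 311 308]
 [386 389 391 388 391 387 388 385 388 386 391 389 356 239 204 293 314 311
  311 314 315 308 302 322 372 374 373 371]
 [386 388 388 387 390 388 386 382 386 384 388 387 332 187 248 321 323 324
  325 317 320 311 285 375 527 537 534 533]
 [389 389 390 388 386 388 382 394 414 416 414 400 333 281 342 366 367 365
  370 367 368 354 338 429 551 554 537 536]
 [389 387 392 389 385 375 359 433 507 512 514 500 476 482 500 503 502 498
  499 501 500 495 482 536 614 609 539 533]
 [389 388 385 389 389 365 332 429 522 526 525 522 521 522 521 520 522 523
  517 522 522 520 538 601 650 604 541 532]
 [388 387 394 386 387 367 319 349 400 399 378 3
[... 478 characters left out ...]
 319 317 312 314
  312 317 310 318 315 313 313 315 316 308]
 [385 387 388 384 386 386 386 390 350 199 140 154 252 315 320 315 315 314
  315 312 316 313 313 315 313 313 312 317]
 [388 386 389 387 391 389 389 390 355 191 133 167 267 317 315 314 317 312
  317 312 313 316 315 314 312 314 314 318]]
brass 283 353 214 239
[np.int64(215), np.int64(214), np.int64(214)]
[469.55310064  54.10282361  95.        ]
[502.87885548  58.02474898  95.        ]
[536.25857225  60.75797556  95.        ]
[465.69854736  41.72386048  95.        ] [543.3314252   48.08531038  95.        ]
tip [544.82758176 214.18372443  86.        ]  edge [445.86140149  62.23313289  88.        ] [558.43346582  71.44515182  88.        ]
```

Emit:
drive_tool(commands=[[[0,0,0],[-0.748,0.002,0],0],[[0,0,0],[-0.748,0.002,0],0],[[0,0,0],[-0.748,0.002,0],0],[[0,0,0],[-0.748,0.002,0],0],[[0,0,0],[-0.748,0.002,0],0],[[0,0,0],[-0.748,0.002,0],0],[[0,0,0],[-0.748,0.002,0],0],[[0,0,0],[-0.748,0.002,0],0],[[0,0,0],[-0.748,0.002,0],0],[[0,0,0],[-0.748,0.002,0.1],0],[[0,0,0],[-0.748,0.002,0.2],0],[[0,0,0],[-0.748,0.002,0.2],0]])

```text
time_s: 2.87
ee_pos: [527.5, -267.2, 195.5]
tcp_rot: [-0.004, 0.678, 0.735, -0.001]
ft_force: [-0.5, 0.2, -1.1]
grip_width: 0.0
grasp_force: 0.0
```

Emit:
drive_tool(commands=[[[0,0,0],[0,0.002,0.03],0],[[0,0,0],[0,0.002,0.066],0],[[0,0,0],[0,0.002,0.066],0],[[0,0,0],[0,0.002,0.066],0]])

```text
time_s: 3.2
ee_pos: [530.4, -267.3, 167.2]
tcp_rot: [-0.001, 0.678, 0.736, -0.0]
ft_force: [0.0, -0.2, 0.0]
grip_width: -0.3
grasp_force: 0.0
```

```bash
python3 - <<'E'
from h import *
p,d,i=cap("side"); cv2.imwrite("pics/s1.png",cv2.resize(p[120:340,240:440],None,fx=2.7,fy=2.7,interpolation=cv2.INTER_CUBIC)); s=robot.sense();print(s["ee_pos"],s["tcp_rot"],s["ft_force"])
E
```

```text
[ 531.28294654 -268.00453581  168.64548115] [-8.66255918e-05  6.77610938e-01  7.35420567e-01  5.60450798e-06] [0.83033811 0.19755723 0.61644652]
```

View pics/s1.png

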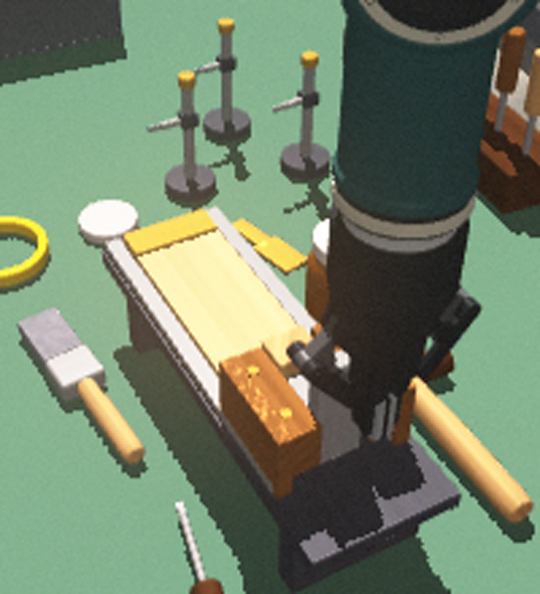

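The side view shows the closed fingers, at about (380,430), just behind the tab and centred on it. Pushing slowly now.

Emit:
drive_tool(commands=[[[0,0,0],[0.03,-0.002,0.008],0],[[0,0,0],[0.045,-0.002,0.008],0],[[0,0,0],[0.055,-0.002,0.008],0],[[0,0,0],[0.065,-0.002,0.008],0],[[0,0,0],[0.075,-0.002,0.008],0],[[0,0,0],[0.085,-0.002,0.008],0],[[0,0,0],[0.095,-0.002,0.008],0],[[0,0,0],[0.105,-0.002,0.008],0],[[0,0,0],[0.115,-0.002,0.008],0],[[0,0,0],[0.125,-0.002,0.008],0],[[0,0,0],[0.135,-0.002,0.008],0],[[0,0,0],[0.14,-0.002,0.008],0]])

```text
time_s: 4.25
ee_pos: [524.6, -201.3, 165.4]
tcp_rot: [0.003, 0.678, 0.735, -0.001]
ft_force: [-0.8, -9.4, -2.2]
grip_width: 0.1
grasp_force: 4.8
```

Emit:
drive_tool(commands=[[[0,0,0],[0.005,0,0],0],[[0,0,0],[0.01,0,0],0],[[0,0,0],[0.012,0,0],0],[[0,0,0],[0.012,0,0],0]])

```text
time_s: 4.58
ee_pos: [524.1, -195.6, 165.3]
tcp_rot: [0.003, 0.678, 0.735, -0.001]
ft_force: [-0.1, -8.3, -1.2]
grip_width: 0.1
grasp_force: 4.5
```

Emit:
drive_tool(commands=[[[0,0,0],[0.006,0,0],0],[[0,0,0],[0.012,0,0],0],[[0,0,0],[0.016,0,0],0],[[0,0,0],[0.016,0,0],0]])

```text
time_s: 4.92
ee_pos: [523.9, -192.7, 165.6]
tcp_rot: [0.007, 0.677, 0.736, -0.004]
ft_force: [0.5, -26.0, -7.1]
grip_width: 0.1
grasp_force: 12.9
```

The force jumped to 26 N, so the ejector is at its stop. I'll hold briefly, then back off and lift.

Emit:
drive_tool(commands=[[[0,0,0],[0,0,0],0],[[0,0,0],[0,0,0],0],[[0,0,0],[-0.03,0,0],0],[[0,0,0],[-0.06,0,0],0],[[0,0,0],[-0.1,0,0],0],[[0,0,0],[-0.14,0,0],0],[[0,0,0],[-0.18,0,0],0],[[0,0,0],[-0.18,0,-0.08],0],[[0,0,0],[-0.18,0,-0.16],0],[[0,0,0],[-0.18,0,-0.22],85],[[0,0,0],[-0.18,0,-0.22],85],[[0,0,0],[-0.18,0,-0.22],85]])

```text
time_s: 5.92
ee_pos: [531.9, -275.6, 278.5]
tcp_rot: [0.004, 0.678, 0.735, 0.001]
ft_force: [0.3, -0.2, 0.2]
grip_width: 35.7
grasp_force: 0.0
```

```bash
python3 - <<'E'
from h import *
for n in("side","scene"):
    p,d,i=cap(n); cv2.imwrite(f"pics/{n}2.png",p)
    v,u=np.mgrid[0:400,0:640]; T=np.array(i["world_from_camera"])
    X=np.stack([(u-i["cx"])/i["fx"]*d,-(v-i["cy"])/i["fy"]*d,-d],-1)@T[:3,:3].T+T[:3,3]
    reg=(X[...,0]>450)&(X[...,0]<560)&(X[...,1]>-260)&(X[...,1]<150)&(d>0)
    ex=np.array([-.081,.9967]);ey=np.array([.9967,.081])
    for nm,lo,hi,a,b in(("tab",172,179,-260,-150),("block",132,141,-142,-80),("end",88,99,20,150)):
        P=X[reg&(X[...,2]>lo)&(X[...,2]<hi)&(X[...,1]>a)&(X[...,1]<b)][:,:2]
        if len(P)>4: print(n,nm,len(P),P.mean(0),"s",np.percentile(P@ex,[1,50,99]),"t",np.percentile(P@ey,[1,50,99]))
s=robot.sense();print(s["ee_pos"],s["tcp_rot"],s["ft_force"],s["grip_width"],s["time_s"])
a=cv2.imread("pics/scene2.png");b=cv2.imread("pics/side2.png")
cv2.imwrite("pics/m2.png",np.hstack([cv2.resize(a[150:300,185:425],None,fx=1.8,fy=1.8),cv2.resize(b[140:290,240:440],None,fx=1.8,fy=1.8)]))
E
```

```text
side tab 129 [ 525.22449843 -225.45541038] s [-274.17241248 -267.26146365 -259.48950762] t [487.245806   505.73459629 523.68651062]
side block 199 [ 515.6767472 -120.4470103] s [-175.41361267 -162.18336867 -145.99319409] t [487.22386049 503.89706493 522.10327254]
side end 775 [501.07580396  61.60385224] s [-21.21306149  20.50799237  65.34398936] t [463.58170377 503.90325502 551.56903995]
scene tab 81 [ 528.65589192 -222.63458526] s [-272.76865291 -264.54292119 -257.43046858] t [489.56626629 508.57877536 526.73592753]
scene block 157 [ 519.42611427 -116.62599042] s [-173.57898117 -158.40896679 -143.89882986] t [489.73528055 508.81483839 525.44852377]
scene end 1059 [505.90447259  62.22929428] s [-21.80076777  19.82020236  64.87497937] t [455.37476252 510.0650115  557.83687693]
[ 529.91018233 -274.43825245  274.06557475] [-1.98253091e-04  6.78123015e-01  7.34948389e-01  4.30360436e-05] [-0.18493692 -0.96422968 -0.22588913] 51.035580700242186 6.0167
```

View pics/m2.png

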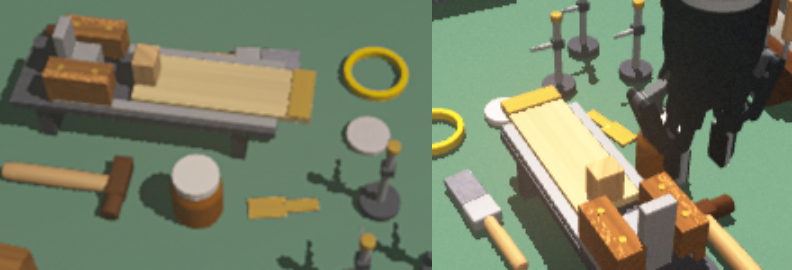

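The board is out about 48 mm with the block clear of the cheeks, and the ejector tab is back at its start. I'll move over the block.

Emit:
drive_tool(commands=[[[0,0,0],[0.08,0,0],85],[[0,0,0],[0.16,0,0],85],[[0,0,0],[0.24,0,0],85],[[0,0,0],[0.313,0,0],85],[[0,0,0],[0.313,0,0.06],85],[[0,0,0],[0.313,0,0.12],85],[[0,0,0],[0.313,0,0.16],85],[[0,0,0],[0.313,0,0.16],85],[[0,0,0],[0.313,0,0.16],85]])

```text
time_s: 6.77
ee_pos: [515.5, -118.1, 191.5]
tcp_rot: [-0.003, 0.678, 0.735, -0.001]
ft_force: [-0.2, 0.3, 0.2]
grip_width: 85.6
grasp_force: 0.0
```

```bash
python3 - <<'E'
from h import *
s=robot.sense();print(s["ee_pos"],s["tcp_rot"],s["grip_width"],s["ft_force"])
p,d,i=cap("wrist"); cv2.imwrite("pics/w3.png",p)
ex=np.array([-.081,.9967]);ey=np.array([.9967,.081]);print(s["ee_pos"][:2]@ex,s["ee_pos"][:2]@ey)
v,u=np.mgrid[0:400,0:640]; T=np.array(i["world_from_camera"])
X=np.stack([(u-i["cx"])/i["fx"]*d,-(v-i["cy"])/i["fy"]*d,-d],-1)@T[:3,:3].T+T[:3,3]
S=X[...,:2]@ex;t=X[...,:2]@ey
P=X[(d>0)&(X[...,2]>130)&(X[...,2]<142)&(S>-185)&(S<-130)&(abs(t-506)<30)]
print(len(P),np.percentile(P[:,:2]@ex,[2,98]),np.percentile(P[:,:2]@ey,[2,98]))
E
```

```text
[ 515.48655648 -118.11565416  191.46388347] [-0.00286898  0.67809092  0.73497105 -0.00142618] 85.55178621718535 [-0.1843129   0.27875718  0.24809424]
-159.4802835778333 504.2180828561122
2709 [-173.85304596 -145.1923707 ] [489.18214405 523.2936103 ]
```

View pics/w3.png

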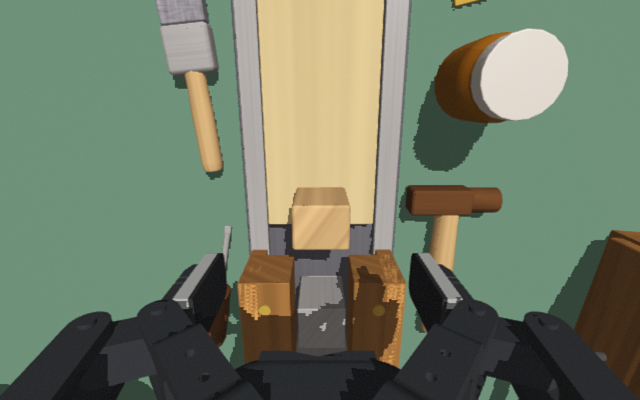

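The wrist view shows the block at (321,218), centred between the open fingers and square to them. Descend and close.

Emit:
drive_tool(commands=[[[0,0,0],[0,0.003,0.06],85],[[0,0,0],[0,0.003,0.12],85],[[0,0,0],[0,0.003,0.158],85],[[0,0,0],[0,0.003,0.158],85],[[0,0,0],[0,0.003,0.158],85],[[0,0,0],[0,0.003,0.158],10],[[0,0,0],[0,0.003,0.158],10],[[0,0,0],[0,0.003,0.158],10],[[0,0,0],[0,0.003,0.158],10],[[0,0,0],[0,0.003,0.158],10],[[0,0,0],[0,0.003,0.158],10],[[0,0,0],[0,0.003,0.158],10]])

```text
time_s: 7.82
ee_pos: [519.7, -119.3, 117.0]
tcp_rot: [0.001, 0.678, 0.735, 0.0]
ft_force: [-2.5, -0.2, 6.7]
grip_width: 35.4
grasp_force: 61.1
```

Emit:
drive_tool(commands=[[[0,0,0],[0.01,0,0],10],[[0,0,0],[0.025,0,0],10],[[0,0,0],[0.045,0,0],10],[[0,0,0],[0.065,0,0],10],[[0,0,0],[0.085,0,0],10],[[0,0,0],[0.105,0,0],10],[[0,0,0],[0.125,0,0],10],[[0,0,0],[0.145,0,0],10],[[0,0,0],[0.165,0,0],10],[[0,0,0],[0.18,0,0],10],[[0,0,0],[0.19,0,0],10],[[0,0,0],[0.19,0,0],10]])

```text
time_s: 8.82
ee_pos: [511.7, -25.2, 117.1]
tcp_rot: [0.001, 0.678, 0.735, -0.001]
ft_force: [-4.3, -4.5, 7.5]
grip_width: 35.5
grasp_force: 60.9
```

```bash
python3 - <<'E'
from h import *
ex=np.array([-.081,.9967]);ey=np.array([.9967,.081])
s=robot.sense();print(s["ee_pos"],s["tcp_rot"],s["grip_width"],s["ft_force"],s["ee_pos"][:2]@ex,s["ee_pos"][:2]@ey)
out=[]
for n in("side","scene"):
    p,d,i=cap(n); T=np.array(i["world_from_camera"])
    v,u=np.mgrid[0:400,0:640]
    X=np.stack([(u-i["cx"])/i["fx"]*d,-(v-i["cy"])/i["fy"]*d,-d],-1)@T[:3,:3].T+T[:3,3]
    S=X[...,:2]@ex;t=X[...,:2]@ey
    m=(d>0)&(X[...,2]>86)&(X[...,2]<104)&(S>115)&(S<200)&(abs(t-506)<46)
    P=X[m]; print(n,len(P),"s",np.percentile(P[:,:2]@ex,[50,97,99.5]),"t",np.percentile(P[:,:2]@ey,[2,98]),"z",np.median(P[:,2]),np.polyfit(P[:,:2]@ex,P[:,2],1)[0])
    # plane-fixed brass mask
    hsv=cv2.cvtColor(p,cv2.COLOR_BGR2HSV); b=cv2.inRange(hsv,(14,110,70),(35,255,255))>0
    vv,uu=np.nonzero(b&m); R=np.array([ray(i,a,c,95)[:2] for a,c in zip(uu,vv)]); print(" brass s",np.percentile(R@ex,[1,50,99]),"t",np.percentile(R@ey,[2,98]))
    out.append(cv2.resize(p[140:280,250:450] if n=="side" else p[150:290,250:450],None,fx=2,fy=2,interpolation=cv2.INTER_CUBIC))
cv2.imwrite("pics/m4.png",cv2.resize(np.hstack(out),(800,280)))
i=robot.camera_info("side");print("tip side",ray(i,295,167.5,86)[:2]@ex)
E
```

```text
[511.72224699 -25.2393534  117.05255241] [ 0.00113468  0.67798456  0.7350748  -0.00082791] 35.45407396269398 [-4.34831206 -4.53339787  7.50214473] -66.60556553534407 507.9891759481579
side 323 s [135.37040152 158.61582927 162.13393955] t [464.89365138 542.96132858] z 93.31121928169205 0.07785439800254798
 brass s [122.1426213  139.61602838 157.1581183 ] t [462.75264316 541.45220546]
scene 542 s [137.92168918 158.78616273 160.41087136] t [468.20802669 546.880654  ] z 94.35737214496754 0.08018622451723831
 brass s [128.05716269 144.91552498 160.02643658] t [468.69506593 549.81146317]
tip side 172.850860581497
```

View pics/m4.png

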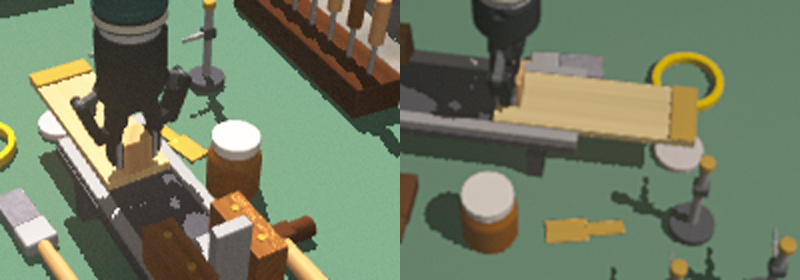

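The board is held flat, with its end at s≈159.8 against the tip at s≈169.5, so 9.6 mm remain.

Emit:
drive_tool(commands=[[[0,0,0],[0.008,0,0],10],[[0,0,0],[0.016,0,0],10],[[0,0,0],[0.019,0,0],10],[[0,0,0],[0.019,0,0],10],[[0,0,0],[0.019,0,0],10],[[0,0,0],[0.019,0,0],10]])

```text
time_s: 9.42
ee_pos: [511.0, -16.8, 117.1]
tcp_rot: [0.001, 0.678, 0.735, -0.001]
ft_force: [-4.0, -7.4, 8.2]
grip_width: 35.4
grasp_force: 60.9
```

```bash
python3 - <<'E'
from h import *
ex=np.array([-.081,.9967]);ey=np.array([.9967,.081])
s=robot.sense();print(s["ee_pos"],s["ft_force"],s["ee_pos"][:2]@ex,s["grasp_force"])
for n in("side","scene","wrist"):
    p,d,i=cap(n); T=np.array(i["world_from_camera"])
    v,u=np.mgrid[0:400,0:640]
    X=np.stack([(u-i["cx"])/i["fx"]*d,-(v-i["cy"])/i["fy"]*d,-d],-1)@T[:3,:3].T+T[:3,3]
    S=X[...,:2]@ex;t=X[...,:2]@ey
    near=(d>0)&(X[...,2]>80)&(X[...,2]<104)&(abs(t-506)<36)
    for a,b in((-25,30),(30,80),(80,135),(143,166)): 
        P=X[near&(S>a)&(S<b)]; print(n,a,b,len(P),"z",P[:,2].mean().round(1) if len(P) else None)
    P=X[near&(S>115)&(S<200)&(X[...,2]>86)]
    if len(P): print("end",np.percentile(P[:,:2]@ex,[97,99,99.7]))
    # blade: thin things beside path
    q=(d>0)&(X[...,2]>78)&(X[...,2]<96)&(t>551)&(t<580)&(S>140)&(S<200)
    if q.sum(): print("blade",q.sum(),np.median(X[q]@np.r_[ex,0]),X[q][:,2].mean(),t[q].min())
    cv2.imwrite(f"pics/{n}5.png",p)
E
```

```text
[511.04954651 -16.79773836 117.13916106] [-3.97058359 -7.44481897  8.22374057] -58.13731908606783 60.94037711620331
side -25 30 111 z 91.1
side 30 80 121 z 91.0
side 80 135 242 z 91.2
side 143 166 128 z 94.0
end [166.96598306 168.1702533  168.56970213]
blade 2 169.01958666954272 88.68348401822448 558.56274576338
scene -25 30 531 z 92.2
scene 30 80 493 z 92.1
scene 80 135 541 z 92.0
scene 143 166 228 z 95.2
end [167.13648723 167.97947065 168.35177323]
blade 3 171.02807338465965 91.09875523428859 559.6970951625722
wrist -25 30 18341 z 91.5
wrist 30 80 11470 z 91.4
wrist 80 135 0 z None
wrist 143 166 0 z None
```

Emit:
drive_tool(commands=[[[0,0,0],[0.003,0,0],10],[[0,0,0],[0.003,0,0],10],[[0,0,0],[0.003,0,0],10],[[0,0,0],[0.003,0,0],10],[[0,0,0],[0.003,0,0],10],[[0,0,0],[0.003,0,0],10]])

```text
time_s: 10.07
ee_pos: [510.9, -15.6, 117.1]
tcp_rot: [0.002, 0.678, 0.735, -0.001]
ft_force: [-3.6, -9.1, 7.9]
grip_width: 35.4
grasp_force: 60.8
```

```bash
python3 - <<'E'
from h import *
s=robot.sense();print(s["ee_pos"],s["ee_pos"][:2]@np.array([-.081,.9967]),s["grasp_force"],s["time_s"]);print(robot.job_done())
E
```

```text
[510.935965   -15.55638423 117.11722758] -56.89086132757425 60.79924464225769 10.0667
the job is handed in; nothing more can be done
None
```

I handed the job in at about 10 s: the ejector was pushed to its stop and sprang back, and the board is held flat with its outer end level with the pointer tip to within about 1–2 mm by my measurements (the judge's result was not shown).

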